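Hang a tile carrier on the conveyor rail and set the line selector

ROBOT

A 7-joint arm with a two-finger parallel gripper is mounted at the origin on the work surface. World frame = base frame: x ahead of the robot, y to its left, z up, the work surface at z = 0. Lengths are in mm, angles in rad, forces in N, time in s.
With the tool pointing down it reaches from about 425 to 1025 mm from the base axis. Payload 9.4 kg.
Tool frame: the origin (TCP) lies between the finger pads; the fingertips stand 11 mm ahead of it and the grasp point (between the pads) lies 8 mm behind it (ctrl.tips_ahead is the distance from the TCP to the fingertips, in mm); z points along the fingers, y is the direction in which the jaws open and shut (so a half turn about z gives the same grasp; the last joint's range is limited). The gripper opens to 85 mm and grips with 20 to 120 N. Pads are 22 mm wide; open, the fingers measure 114 mm over their backs; the gripper's body (76 mm by 85 mm) begins 54 mm behind the grasp point. The pads swing forward as they close: fully open they stand 13 mm farther back than shut.
Start: joints at [-0.077, 0.599, -0.003, 1.599, 0.002, 0.943, -0.08], TCP at [724.999, -0.007, 242.275] pointing down, gripper open.
Joint ranges: [-2.57, 2.57], [-0.35, 1.97], [-1.29, 1.29], [0.11, 2.56], [-1.05, 4.19], [0.11, 1.86], [-2.63, 2.63]. Speed limits (rad/s): [2.22, 2.22, 3.01, 3.01, 3.14, 3.14, 3.14].

INTERFACE

Orientations are given as [roll, pitch, yaw] about the fixed x, y, z axes, in that order (R = Rz(yaw) Ry(pitch) Rx(roll)).
In Python, from cell import ctrl, vision, close_job gives the robot as it stands.
- The arm moves only by the tool drive_tool, never from a script. Its argument "increments" is a list of rows, each a list of 5 numbers: the shift along the world's x, y, z in m, then the turn about the world's z in rad, then the finger opening in m, from 0 to 0.0854. In form: [[tx, ty, tz, yaw, claw], ...]. A call has 1 to 5 rows; each row is the pose to reach, as a shift and turn from the pose commanded when the call began; what a row does not reach only later rows make up. A row lasts 1/10 s, in which the tool goes at most 50 mm and 8.59 degrees, less where a joint would pass 70% of its speed; a pose out of reach is approached as far as the arm can. A call with a gripper value outside its range is refused whole. The fingers move at their own pace and stop on an object; "newtons" is the grip in N (left out, the last holds). Time passes only in rows, so rows that repeat a pose let the fingers close. It gives the time, the measured TCP pose, the force and the opening at its end, in the units of the state.
- ctrl.state(): the state, without advancing time (a new reading comes with each control period).
- vision.read_camera(name): name is "scene" or "side" or "wrist"; returns the picture (480x640x3 uint8, red, green, blue); there is no depth.
- vision.camera_params(name): a dict with "mtx" (3x3 intrinsics, pixels), "eye" and "orientation" of the camera in the world. Camera axes: x right, y down, z forward; pixel columns grow to the right and rows downward; lengths in mm; the calibration is good to about 2 mm. A picture is of the moment at which its call begins: read the wrist's pose just before it. camera_params takes no time and is no camera call; for the wrist camera it gives the pose at the moment of the call.
- close_job(): hands the job in, once; it reports no verdict.
Trained networks look in the newest picture that a camera, given by its name, has taken for a name from the list of things; names that differ only in an ending like _2 or _b are one class to them, and where a whole thing is asked for, a point or a joint stands for the part that bears it (a point fixed in the world has none). Each returns a list of dicts, best first, with "p" (0 to 1); they miss things now and then, are a little off and sometimes report something else, mostly with a low value. They report only what shows in the picture. A call takes as long as a camera call.
- vision.search_frame(name, camera): "location" ([column, row] in pixels, amid what is visible of it).
- vision.cut_out(name, camera): "mask" (480x640 bool, what is visible of it) and "location" ([column, row] in pixels, amid what is visible of it).
The state is a dict: "time": time; "q": joint angles; "qvel": joint speeds; "effort": joint torques, N m; "position": TCP position; "eef_rot": TCP orientation; "contact_force": force on the tool from outside, world axes, zero at the start; "torque": the same for the moment, N m; "gripper_width": finger opening in mm.
Only numpy, scipy, OpenCV 4.12 (cv2) and the standard library are available. Lean on these libraries where they do the work, as an engineer would, in place of code of your own. Each camera call takes 0.05 s, during which the arm holds its last target.

TASK

Hang the tile carrier with the orange top block at the conveyor station marked by the green clip: lift its hook over the yellow anti-jump lip from the robot's side and lower it gently until the hook sits fully down on the channel floor, between the black blocks, then let go. Leave the other two carriers hanging where they are. After that, pull the black selector knob up, turn it clockwise from the red dot to the green dot, and let it drop fully home in the green position.

Things in the scene. Friction and masses are not known exactly. Their poses are not given: they have to be found in the camera images.
- carrier: Loose C-hook tile carrier, orange top block, 257 mm high, 0.3-0.5 kg, upright in a wooden cradle. Origin: centre of foot underside, z up. At x=0: foot 24(x) x 80(y) x 12, white tile (brown back) 8 x 80 x 80, lower arm z 92-100 (x -45 to 16), open mouth z 100-165 facing +x, tongue z 165-195, bridge z 195-205 (x -45 to 10), block z 205-257. Spine x -45 to -39, 24 wide, joins arm and bridge. Hangs plumb.
- carrier_grip (a point): point to grip: on the orange block 20(x) x 30(y) x 52 mm high, 239 mm above the carrier's origin, 74 above the tongue tip, 34 above the bridge; either pair of faces can be gripped from above; axes as carrier
- carrier_tongue (a point): centre of the flat tip of the tongue (the hook's downward end), 8(x) x 36(y) mm; axes as carrier
- station (a point): Goal of the tongue tip: centre of the channel floor at the green clip, 200 mm over the table. x across the rail (away from robot), y along it. Channel x -11 to 11, floor 6 thick; yellow lip x -15 to -11, top 22 above this point; back wall x 11 to 15, top 40; black blocks 12 high beyond y -30 and 30. Clip behind the wall, to x 39, top 46. Hung right: axes parallel, spine on robot side, arm under the rail.
- rail: fixed aluminium conveyor rail 400 mm long along its y, three stations 120 apart (at y -120, 0, 120); origin on the table under the middle; end posts at y -190 and 190. The free station has the green clip, the others hold carriers
- cradle: fixed wooden cradle 70(x) x 120(y) mm, 22 high; pocket 30 x 88, 14 deep, in which the carrier's foot stands loosely; origin centre of the underside. Cradle and selector may swap sides
- hung_a: steel C-hook tile carrier, the twin of carrier but with a grey top block, already hanging seated in another station of the rail (tile face blue, back brown); loose, easily swung; must stay where it hangs. Origin and axes as for carrier
- hung_b: steel C-hook tile carrier, the twin of carrier but with a grey top block, already hanging seated in another station of the rail (tile face white, back brown); loose, easily swung; must stay where it hangs. Origin and axes as for carrier
- selector: fixed grey selector housing 120 x 120 x 60 mm high; origin centre of its underside, z up. The knob turns about this z axis. Red dot on top at +x, 43 from the axis; green dot 60 degrees clockwise of it seen from above
- knob_grip (a point): point to grip on the black knob: on the turning axis, 114 mm above the table when down; rises and turns with the knob. The knob's upper part is an upright bar 54 long (this point's x), 14 thick (y), from 30 below this point to 12 above; under it a disc of radius 24. White pointer stripe on top at the +x end
- sel_pull (a joint): how far the knob is pulled up, m: 0 down in a detent, stop at 0.014; spring 4 N at 0 rising to 7.5 N. Below 0.006 a pin keeps it from turning between detents; from 0.010 up it turns freely. Let go between detents it stays up at about 0.006
- sel_turn (a joint): knob angle, rad, growing clockwise seen from above: 0 to 0.1 at the red dot (start), stop at 1.047 at the green dot; drops home at the green dot from 0.9 up

How it is judged (in metres and radians):
On the way, in this order (a step that is already met when the one before it is completed fails the run):
1. the orange carrier hangs seated at the green-clip station, let go (z of carrier_tongue in the frame of station between -0.005 and 0.005 m and x of carrier_tongue in the frame of station between -0.013 and 0.013 m and y of carrier_tongue in the frame of station between -0.016 and 0.016 m and angle between carrier's own z axis and vertical below 0.15 rad and contact force between the fingers and carrier below 0.1 N), for 0.2 s.
2. the knob is pulled up out of its red detent (value of joint sel_pull above 0.007 m and value of joint sel_turn below 0.7 rad).
3. the knob is turned to the green dot and has dropped home (value of joint sel_turn above 0.88 rad and value of joint sel_pull below 0.003 m), for 0.2 s.
At the end, for the whole second after the job is handed in: Tongue tip rests on the channel floor at the green-clip station (5 mm in height, 13 mm across, 16 mm along), tilt under 0.15 rad, at rest; knob at the green dot (over 0.88 rad) and down (under 3 mm); the other carriers hang within 30 mm of where they were, tilt under 0.35 rad (all of step 3 and z of carrier_tongue in the frame of station between -0.005 and 0.005 m and x of carrier_tongue in the frame of station between -0.013 and 0.013 m and y of carrier_tongue in the frame of station between -0.016 and 0.016 m and angle between carrier's own z axis and vertical below 0.15 rad and linear speed of carrier below 0.05 m/s and not (distance of hung_a from where it was at the start of the episode above 0.03 m or angle between hung_a's own z axis and vertical above 0.35 rad) and not (distance of hung_b from where it was at the start of the episode above 0.03 m or angle between hung_b's own z axis and vertical above 0.35 rad)); the robot touches nothing.
It fails at once if the carrier is dropped or rammed into the station (over 0.4 m/s there) (distance between carrier_tongue and station below 0.03 m and linear speed of carrier above 0.4 m/s).
It fails at once if another hung carrier is displaced by over 30 mm or tipped ((distance of hung_a from where it was at the start of the episode above 0.03 m or angle between hung_a's own z axis and vertical above 0.35 rad) or (distance of hung_b from where it was at the start of the episode above 0.03 m or angle between hung_b's own z axis and vertical above 0.35 rad)).
It also fails if it takes over 58 s, if anything falls off the work surface, if the arm or the gripper's body presses on something with over 40 N, if the wrist force passes 120 N, or if a joint passes its speed limit or range.

## Working session

There is one attempt and no reset: what is moved stays moved. The work goes in short steps, Python scripts to look and compute and a tool call to move; the robot and the scene stay as the last step left them, time stands still between calls to the robot, and variables do not carry over. Pictures are saved under pics/ and viewed, and the job is handed in when it is done.

Besides the shell and the picture viewer there is one more tool, called after "Call:" as name([rows], argument=value, ...), one row to a line, values as JSON. drive_tool: Moves the arm, as the interface text tells. Its arguments: {"type":"object","properties":{"increments":{"type":"array"},"newtons":{"type":"number"}},"required":["increments"]}

```bash
mkdir -p pics; ls; python3 - <<'E'
from cell import ctrl, vision
import cv2, numpy as np
print(ctrl.state())
for c in ["scene","side","wrist"]:
    p=vision.camera_params(c); print(c,p)
    im=vision.read_camera(c); cv2.imwrite(f"pics/{c}0.png",im[:,:,::-1])
E
```

```text
pics
{'time': 0.0, 'q': array([-0.07671948,  0.60013199, -0.00256143,  1.60013354,  0.00182311,
        0.94289554, -0.07981018]), 'qvel': array([ 2.06884206e-04,  4.46293978e-04,  4.77256741e-04,  6.81005305e-05,
       -7.82747939e-04, -6.07171263e-05,  1.25902166e-04]), 'effort': array([-9.47821900e-04, -7.76440001e+01,  1.56451017e+00, -2.58004493e+01,
        1.21808253e-02,  8.94789293e-03,  3.55701900e-05]), 'position': array([7.24543978e+02, 4.29144265e-03, 2.41410418e+02]), 'eef_rot': array([-3.14003367e+00,  1.51903323e-04,  1.57089287e+00]), 'contact_force': array([-0.03865575, -0.38011726,  0.27244716]), 'torque': array([-0.00282486,  0.02479218,  0.03780381]), 'gripper_width': 85.20053445300559}
scene {'mtx': array([[619.21748693,   0.        , 319.21012813],
       [  0.        , 619.21748693, 246.73419116],
       [  0.        ,   0.        ,   1.        ]]), 'eye': array([1258.12639014, -232.12882371,  970.17694668]), 'orientation': array([-2.40405779,  0.00313148,  1.23197032])}
side {'mtx': array([[584.53693285,   0.        , 328.878087  ],
       [  0.        , 584.53693285, 238.56560031],
       [  0.        ,   0.        ,   1.        ]]), 'eye': array([ 105.14303005, -831.18358717, 1053.91828125]), 'orientation': array([-2.33856293,  0.01653185, -0.50169198])}
wrist {'mtx': array([[420.62769847,   0.        , 314.16405106],
       [  0.        , 420.62769847, 234.90277187],
       [  0.        ,   0.        ,   1.        ]]), 'eye': array([723.95322626,  82.04842367, 373.39669694]), 'orientation': array([2.81437043e+00, 2.12317028e-03, 3.53759697e-04])}
```

View pics/scene0.png

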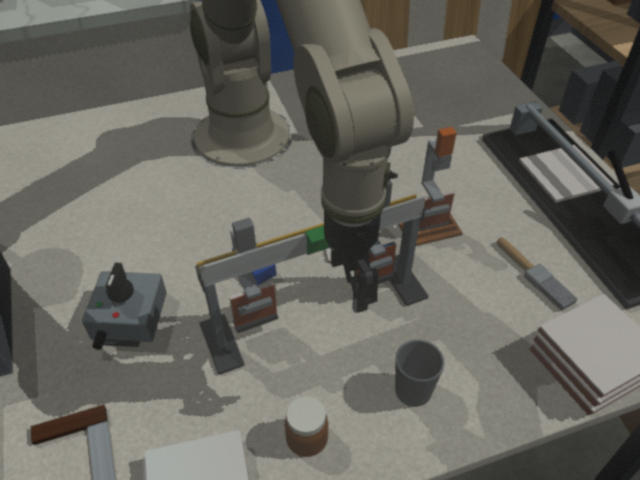

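View pics/side0.png

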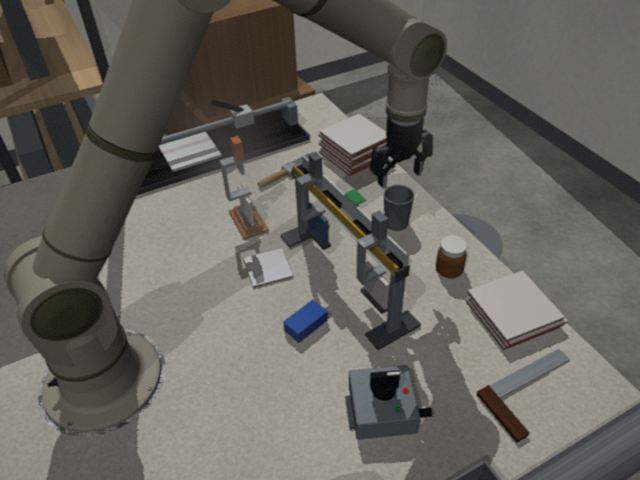

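View pics/wrist0.png

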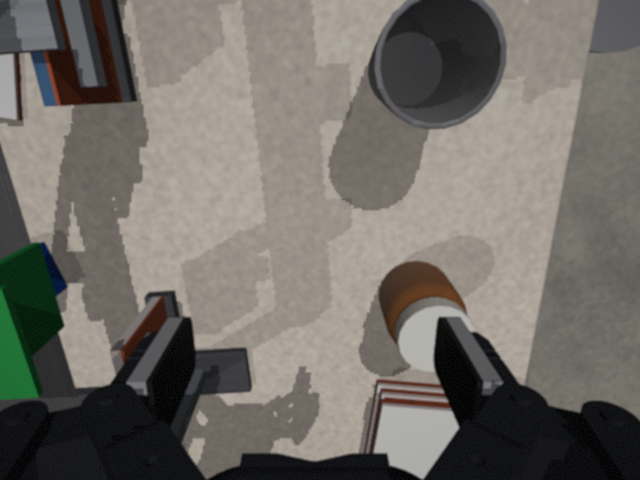

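The scene picture shows the rail with the green clip at (317,238) as the middle station. The orange carrier is at (445,140) on the +y side and the selector is at (120,300) on the -y side. I'll enlarge the details and ask the networks.

```bash
cat > h.py <<'E'
import numpy as np, cv2
from scipy.spatial.transform import Rotation as R
from cell import ctrl, vision
def cam(n):
    p=vision.camera_params(n); return p['mtx'],np.array(p['eye']),R.from_euler('xyz',p['orientation']).as_matrix()
def proj(c,P):
    K,e,Rm=c; q=(np.atleast_2d(P)-e)@Rm; return (q@K.T)[:,:2]/q[:,2:3]
def ray(c,uv):
    K,e,Rm=c; d=Rm@np.linalg.inv(K)@np.array([uv[0],uv[1],1.]); return e,d/np.linalg.norm(d)
def onz(c,uv,z):
    e,d=ray(c,uv); return e+d*(z-e[2])/d[2]
def tri(l):
    A=np.zeros((3,3));b=np.zeros(3)
    for c,uv in l:
        e,d=ray(c,uv);M=np.eye(3)-np.outer(d,d);A+=M;b+=M@e
    return np.linalg.solve(A,b)
def crop(im,x,y,w,h,s,f):
    cv2.imwrite(f,cv2.resize(im[y:y+h,x:x+w,::-1],None,fx=s,fy=s,interpolation=cv2.INTER_CUBIC))
E
python3 - <<'E'
from h import *
im=cv2.imread('pics/scene0.png')[:,:,::-1]; crop(im,180,110,290,215,2.75,'pics/s_rail.png'); crop(im,70,240,120,120,5,'pics/s_sel.png')
im=cv2.imread('pics/side0.png')[:,:,::-1]; crop(im,210,110,210,260,2.3,'pics/d_rail.png'); crop(im,340,355,110,90,6,'pics/d_sel.png')
C={c:cam(c) for c in('scene','side')}
for n in ['carrier_grip','carrier','cradle','knob_grip','selector','rail','hung_a','station']:
  for c in C:
    r=vision.search_frame(n,c); print(n,c,[(np.round(a['location']),round(a['p'],2)) for a in r[:4]])
E
```

```text
carrier_grip scene [(array([435., 179.]), 0.89)]
carrier_grip side [(array([238., 189.]), 0.77), (array([246., 228.]), 0.37)]
carrier scene [(array([434., 181.]), 0.78)]
carrier side [(array([240., 191.]), 0.68)]
cradle scene [(array([438., 233.]), 0.57), (array([382., 255.]), 0.4)]
cradle side [(array([247., 228.]), 0.86)]
knob_grip scene [(array([117., 285.]), 0.61)]
knob_grip side [(array([387., 384.]), 0.97)]
selector scene [(array([125., 308.]), 0.97), (array([436., 181.]), 0.69), (array([119., 286.]), 0.54)]
selector side [(array([381., 405.]), 0.95)]
rail scene [(array([270., 264.]), 0.69)]
rail side [(array([374., 244.]), 0.56)]
hung_a scene [(array([249., 295.]), 0.78), (array([382., 256.]), 0.75), (array([434., 178.]), 0.27)]
hung_a side [(array([374., 271.]), 0.93), (array([314., 209.]), 0.58)]
station scene [(array([316., 239.]), 0.83), (array([118., 287.]), 0.55)]
station side [(array([354., 197.]), 0.56), (array([244., 228.]), 0.56)]
```

View pics/s_rail.png

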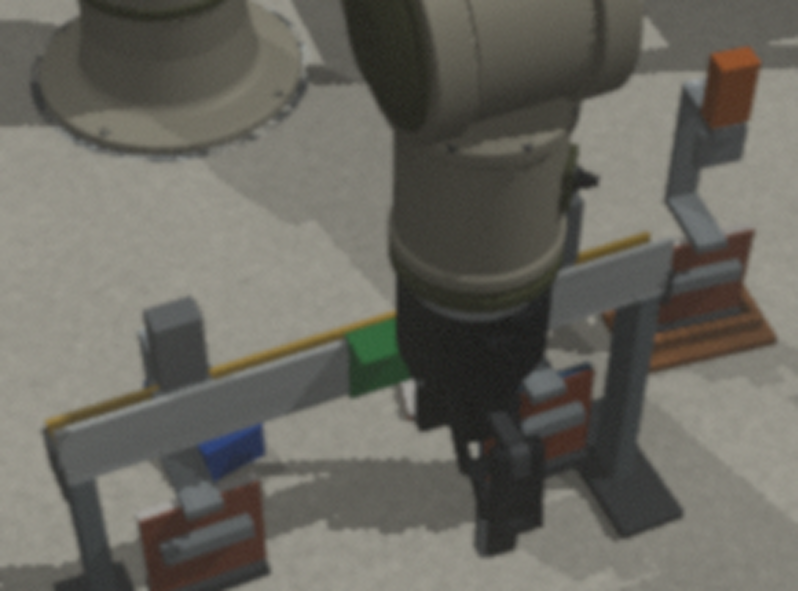

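View pics/d_rail.png

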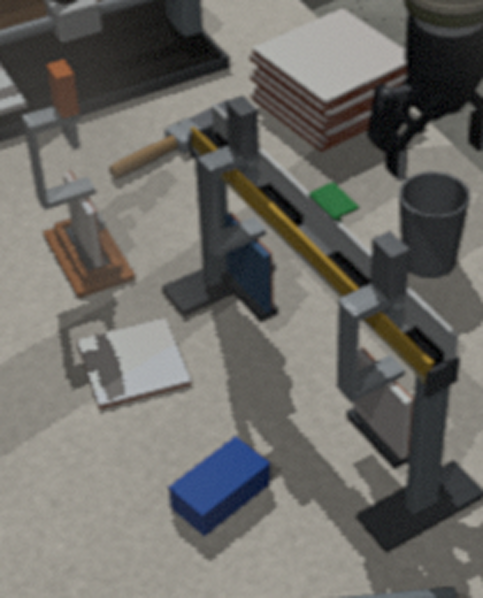

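View pics/d_sel.png

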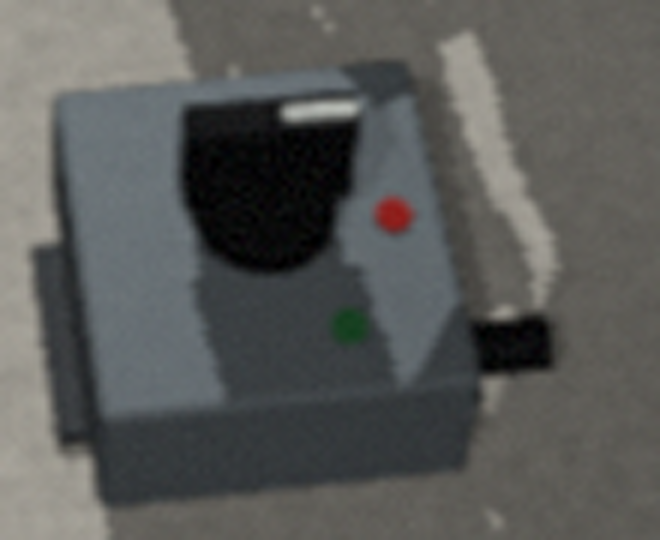

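View pics/s_sel.png

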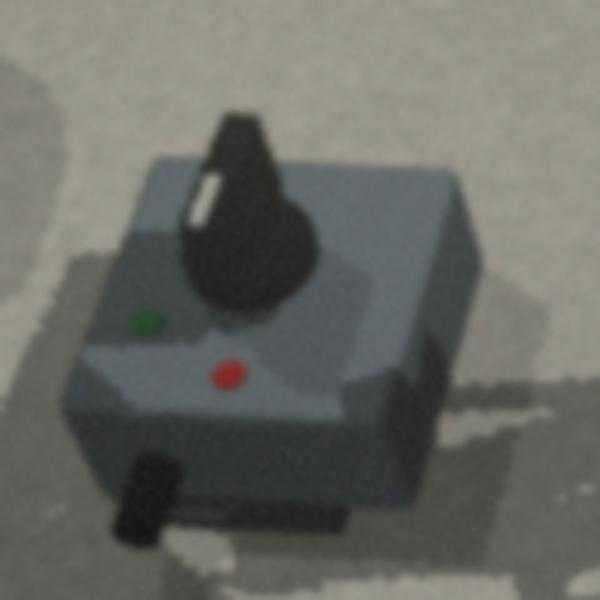

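```bash
python3 - <<'E'
from h import *
im=cv2.imread('pics/scene0.png')[:,:,::-1]; a=[im[245:295,190:250],im[180:230,380:440],im[115:165,420:480],im[215:265,290:350]]
s=cv2.imread('pics/side0.png')[:,:,::-1]; b=[s[155:205,280:340],s[240:290,365:425],s[125:175,215:275],s[175:225,330:390]]
up=lambda x:cv2.resize(x,(390,325),interpolation=cv2.INTER_CUBIC)
for n,l in(('a',a),('b',b)):
  cv2.imwrite(f'pics/z{n}.png',np.vstack([np.hstack([up(l[0]),up(l[1])]),np.hstack([up(l[2]),up(l[3])])])[:, :, ::-1][:650])
E
```

```text
(no output)
```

View pics/za.png

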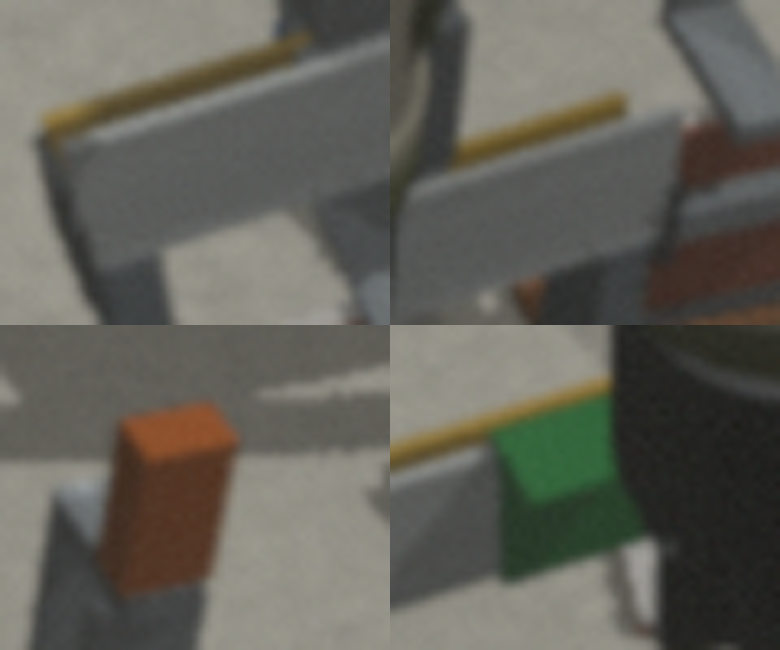

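View pics/zb.png

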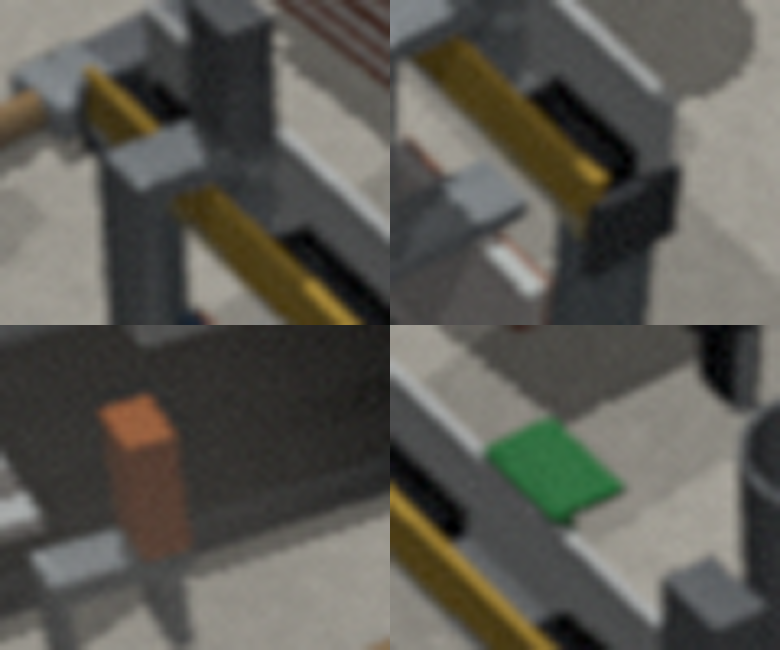

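```bash
python3 - <<'E'
from h import *
np.set_printoptions(precision=1,suppress=True)
S=cam('scene');D=cam('side')
o=[(438.5,129.9),(452.6,126.8),(456.6,132.4),(442.6,136.1)]
d=[(230.4,138.1),(238.1,135.8),(242.4,141.5),(234.7,143.8)]
print('orange');
for uv in o: print('S',onz(S,uv,265))
for uv in d: print('D',onz(D,uv,265))
print('tri ctr',tri([(S,np.mean(o,0)),(D,np.mean(d,0))]))
print('lip');
for c,uv in((S,(196.6,263.5)),(S,(416.2,194.3)),(D,(293.5,165.8)),(D,(398.1,268.5))): print(onz(c,uv,222))
print('wall')
for c,uv in((S,(203.8,268.8)),(S,(425.1,196.9)),(D,(408.4,254.6))): print(onz(c,uv,240))
print('green')
for c,uv in((S,(306.2,231.6)),(S,(311.5,242.2)),(D,(345.1,194.5)),(D,(354.9,189.3)),(D,(365.7,199.9)),(D,(357.7,205.3))): print(onz(c,uv,246))
print('sel top: red green dots z60')
for c,uv in((S,(70+230/5,240+375/5)),(S,(70+146/5,240+321/5)),(D,(340+393/6,355+216/6)),(D,(340+349/6,355+327/6))): print(onz(c,uv,60))
print('sel corners')
for uv in((158,158),(452,170),(405,415),(65,410)): print('S',onz(S,(70+uv[0]/5,240+uv[1]/5),60))
for uv in((58,95),(405,65),(470,380),(100,415)): print('D',onz(D,(340+uv[0]/6,355+uv[1]/6),60))
print('knob stripe z126',onz(S,(70+205/5,240+200/5),126),onz(D,(340+320/6,355+110/6),126))
print('knob left end top side', onz(D,(340+190/6,355+112/6),126),'scene far end',onz(S,(70+242/5,240+115/5),126))
E
```

```text
orange
S [451.1 284.6 265. ]
S [451.4 313.6 265. ]
S [469.1 312.6 265. ]
S [470.3 283.3 265. ]
D [448.8 309.1 265. ]
D [468.4 308.9 265. ]
D [468.1 281.7 265. ]
D [448.8 282.1 265. ]
tri ctr [459.3 299.  263.3]
lip
[ 584.8 -204.6  222. ]
[555.6 194.7 222. ]
[553.9 189.  222. ]
[ 584.1 -208.9  222. ]
wall
[ 615.4 -197.   240. ]
[583.5 196.  240. ]
[ 611.6 -201.4  240. ]
green
[598.6 -24.4 246. ]
[623.5 -23.9 246. ]
[592.2  11.8 246. ]
[619.5  16.5 246. ]
[621.3 -25.7 246. ]
[597.5 -32.4 246. ]
sel top: red green dots z60
[ 511.4 -361.4   60. ]
[ 476.3 -387.5   60. ]
[ 511.  -363.6   60. ]
[ 476.9 -389.5   60. ]
sel corners
S [ 398.1 -374.8   60. ]
S [ 441.9 -269.4   60. ]
S [ 550.2 -304.6   60. ]
S [ 507.3 -419.1   60. ]
D [ 440.2 -271.9   60. ]
D [ 546.4 -318.3   60. ]
D [ 499.3 -422.9   60. ]
D [ 393.8 -377.1   60. ]
knob stripe z126 [ 485.7 -351.   126. ] [ 485.3 -353.   126. ]
knob left end top side [ 450.2 -334.1  126. ] scene far end [ 450.  -333.7  126. ]
```

The orange block is at about (459.5, 297) with yaw near 0. The station is at about (583.5, -5) with rail yaw about 0.073, and the selector axis is at about (471.7, -345.6) with knob yaw about -0.41. I'll raise the arm first so it clears the rail, then move over the station for a wrist-camera look.

Call:
drive_tool([
  [0,0,0.05,0,0.0854],
  [0,0,0.1,0,0.0854],
  [0,0,0.15,0,0.0854],
  [0,0,0.18,0,0.0854],
])

```text
time: 1.35
position: [725.6, -0.1, 427.1]
eef_rot: [3.137, -0.0, 1.571]
contact_force: [0.9, -0.0, 0.5]
gripper_width: 85.4
```

Call:
drive_tool([
  [-0.05,-0.02,0,0,0.0854],
  [-0.1,-0.04,0,0,0.0854],
  [-0.14,-0.07,0,0,0.0854],
  [-0.14,-0.09,0,0,0.0854],
  [-0.14,-0.09,0,0,0.0854],
])

```text
time: 1.85
position: [583.1, -94.2, 423.5]
eef_rot: [3.14, 0.002, 1.565]
contact_force: [0.5, -0.5, -0.3]
gripper_width: 85.5
```

```bash
python3 - <<'E'
from h import *
c=cam('wrist');s=ctrl.state();print(s['time'],s['position'],s['eef_rot'],c[1])
im=vision.read_camera('wrist');cv2.imwrite('pics/w1.png',im[:,:,::-1])
im=vision.read_camera('scene');cv2.imwrite('pics/s1.png',im[:,:,::-1])
print(proj(c,[[583.5,-5,200],[469,-190,222]]))
E
```

```text
1.85 [583.12870234 -94.1746512  423.4566986 ] [3.14031623e+00 1.90354726e-03 1.56542932e+00] [582.6001026  -11.90768117 555.19029033]
[[315.00740658  82.09831602]
 [186.88978066 304.21553007]]
```

View pics/w1.png

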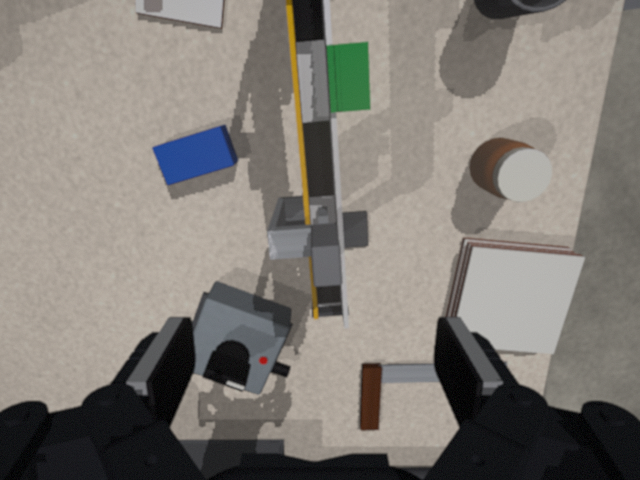

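The wrist view shows the green clip at about (349,76) and the channel floor between the black blocks at about (313,82), very close to the predicted (315,82). I'll enlarge it to refine the estimate.

```bash
python3 - <<'E'
from h import *
im=cv2.imread('pics/w1.png')[:,:,::-1]; crop(im,275,0,110,140,5,'pics/w1c.png');crop(im,180,270,125,135,5,'pics/w1d.png')
im=cv2.imread('pics/s1.png')[:,:,::-1]; crop(im,180,150,270,200,2.9,'pics/s1c.png')
E
```

```text
(no output)
```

View pics/w1c.png

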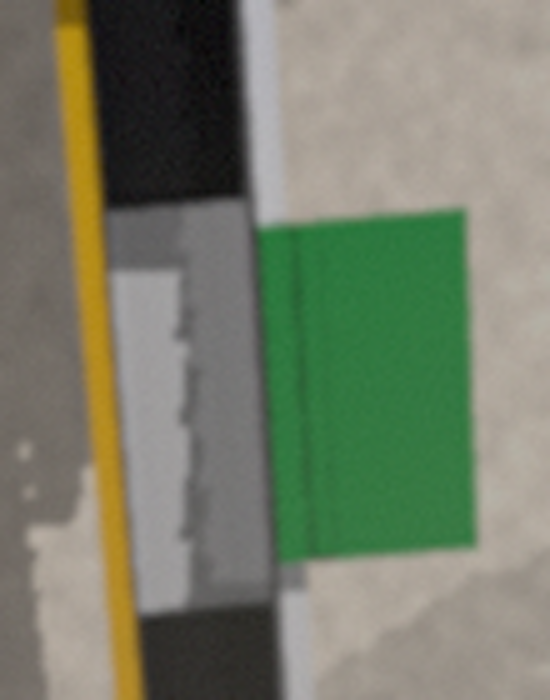

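View pics/w1d.png

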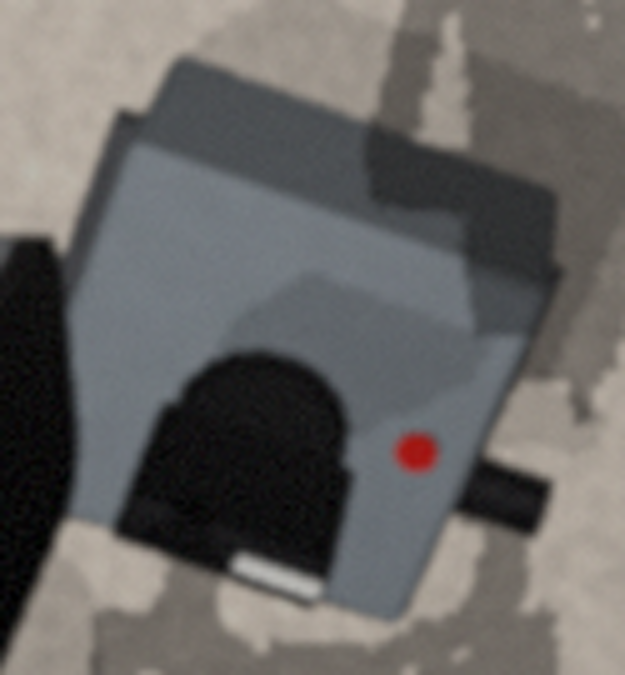

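View pics/s1c.png

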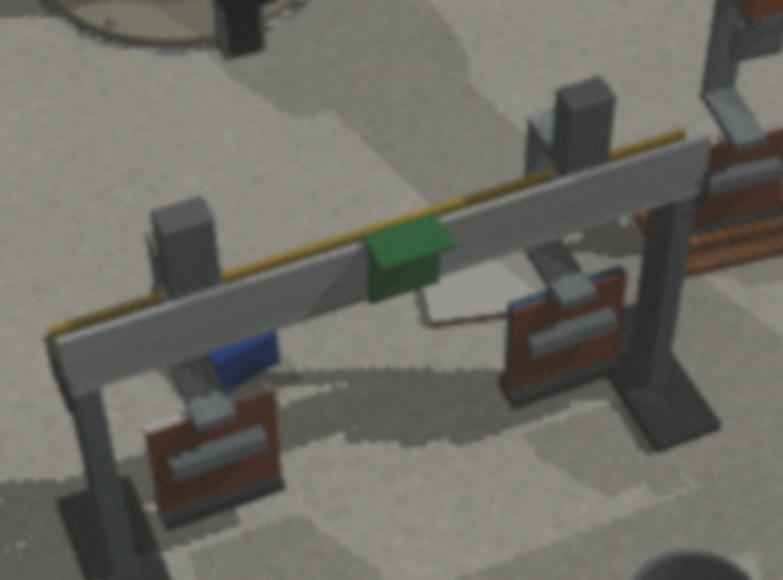

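```bash
python3 - <<'E'
from h import *
np.set_printoptions(precision=1,suppress=True)
c=cam('wrist')
f=lambda u,v,z: print((u,v,z),onz(c,(275+u/5-0.4,v/5-0.4),z))
print('floor corners');f(110,209,200);f(243,199,200);f(143,614,200);f(277,603,200)
print('lip outer');f(57,30,222);f(118,695,222)
print('green');f(262,226,246);f(466,210,246);f(475,546,246);f(282,561,246)
print('wall inner top');f(241,10,240);f(278,600,240)
g=lambda u,v,z: print((u,v,z),onz(c,(180+u/5-0.4,270+v/5-0.4),z))
print('red');g(417,452,60);print('sel');g(135,143,60);g(555,275,60);g(392,620,60)
print('stripe');g(277,578,126);print('bar ends top');g(122,530,126);g(318,603,126)
E
```

```text
floor corners
(110, 209, 200) [570.7  28.9 200. ]
(243, 199, 200) [591.2  30.3 200. ]
(143, 614, 200) [575.3 -31.4 200. ]
(277, 603, 200) [597.1 -29.7 200. ]
lip outer
(57, 30, 222) [564.4  49.7 222. ]
(118, 695, 222) [571.8 -42.2 222. ]
green
(262, 226, 246) [592.9  22.  246. ]
(466, 210, 246) [620.2  24.  246. ]
(475, 546, 246) [623.2 -19.2 246. ]
(282, 561, 246) [596.1 -21.2 246. ]
wall inner top
(241, 10, 240) [590.   48.9 240. ]
(278, 600, 240) [595.8 -26.9 240. ]
red
(417, 452, 60) [ 513.4 -358.2   60. ]
sel
(135, 143, 60) [ 443.3 -263.2   60. ]
(555, 275, 60) [ 552.5 -302.6   60. ]
(392, 620, 60) [ 504.  -414.4   60. ]
stripe
(277, 578, 126) [ 487.1 -347.7  126. ]
bar ends top
(122, 530, 126) [ 450.3 -333.7  126. ]
(318, 603, 126) [ 496.7 -355.1  126. ]
```

Call:
drive_tool([
  [-0.018,0.045,0,0,0.0854],
  [-0.036,0.09,0,0,0.0854],
  [-0.054,0.135,0,0,0.0854],
  [-0.072,0.18,0,0,0.0854],
  [-0.09,0.225,0,0,0.0854],
])

```text
time: 2.45
position: [494.2, 138.3, 422.2]
eef_rot: [3.142, -0.0, 1.573]
contact_force: [0.7, -0.2, -0.3]
gripper_width: 85.7
```

Call:
drive_tool([
  [-0.018,0.045,0,0,0.0854],
  [-0.035,0.09,0,0,0.0854],
  [-0.035,0.1,0,0,0.0854],
  [-0.035,0.1,0,0,0.0854],
  [-0.035,0.1,0,0,0.0854],
])

```text
time: 2.95
position: [460.5, 234.6, 421.9]
eef_rot: [-3.141, 0.001, 1.571]
contact_force: [-0.1, -0.6, -0.0]
gripper_width: 85.4
```

```bash
python3 - <<'E'
from h import *
c=cam('wrist');s=ctrl.state();print(s['time'],s['position'],s['eef_rot'],c[1])
im=vision.read_camera('wrist');cv2.imwrite('pics/w2.png',im[:,:,::-1])
p=proj(c,[[460.5,298.5,265]])[0];print(p)
x,y=int(p[0])-60,max(int(p[1])-60,0)
print(x,y);crop(im,x,y,120,120,5,'pics/w2c.png')
E
```

```text
2.95 [460.46655436 234.63948865 421.92725007] [-3.14113509e+00  7.32260280e-04  1.57094003e+00] [459.68600423 316.78402398 553.76656558]
[315.89006883 120.93305811]
255 60
```

View pics/w2c.png

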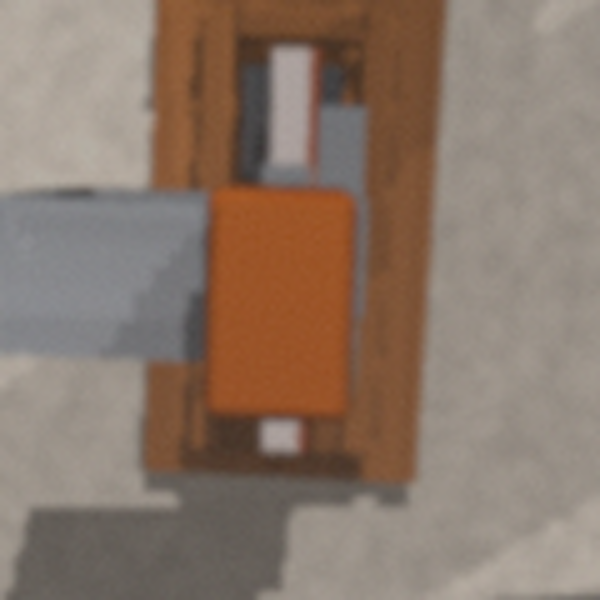

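```bash
python3 - <<'E'
from h import *
np.set_printoptions(precision=1,suppress=True)
c=cam('wrist')
for u,v in((212,187),(355,192),(349,415),(208,413),(281,302)): print(onz(c,(255+u/5-.4,60+v/5-.4),265))
E
```

```text
[448.5 312.9 265. ]
[467.1 312.3 265. ]
[466.5 283.6 265. ]
[447.5 283.9 265. ]
[457.4 298.4 265. ]
```

The wrist view shows the orange block top centred at about (311,120), which is (457.5, 298) at yaw about -0.02. I'll use (458.5, 298), go above it and descend.

Call:
drive_tool([
  [-0.001,0.04,0,-0.02,0.0854],
  [-0.002,0.063,-0.03,-0.02,0.0854],
  [-0.002,0.063,-0.07,-0.02,0.0854],
  [-0.002,0.063,-0.11,-0.02,0.0854],
  [-0.002,0.063,-0.11,-0.02,0.0854],
])

```text
time: 3.5
position: [456.9, 295.0, 307.9]
eef_rot: [-3.135, 0.006, 1.549]
contact_force: [-0.2, 0.0, -0.3]
gripper_width: 85.2
```

```bash
python3 - <<'E'
from h import *
s=ctrl.state();print(s['time'],s['position'],s['eef_rot'])
c=cam('wrist')
im=vision.read_camera('wrist');cv2.imwrite('pics/w3.png',im[:,:,::-1])
im=vision.read_camera('side');crop(im,170,90,160,120,5,'pics/d3.png')
E
```

```text
3.5 [456.92212455 294.96862853 307.93380049] [-3.13512534  0.0056971   1.54873648]
```

View pics/w3.png

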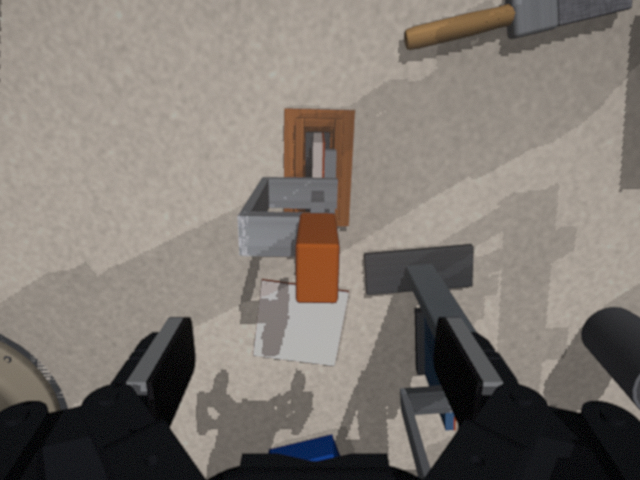

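View pics/d3.png

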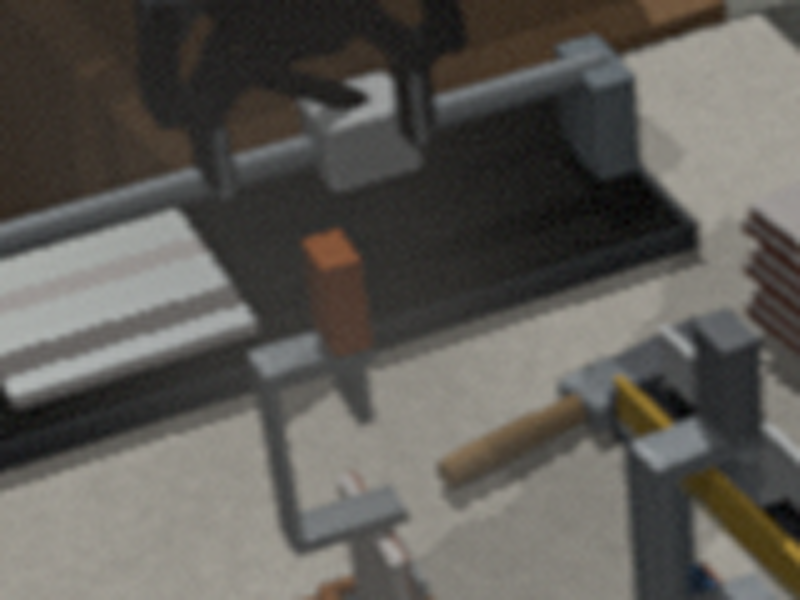

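The block (col 317) sits centred between the fingers (cols 165–465). I'll descend to the grip height.

Call:
drive_tool([
  [0,0,-0.025,0,0.0854],
  [0,0,-0.05,0,0.0854],
  [0,0,-0.073,0,0.0854],
  [0,0,-0.073,0,0.0854],
  [0,0,-0.073,0,0.0854],
])

```text
time: 4.1
position: [459.2, 298.3, 241.3]
eef_rot: [3.14, -0.001, 1.55]
contact_force: [0.7, 0.4, -1.2]
gripper_width: 85.2
```

Call:
drive_tool([
  [0,0,0,0,0.04],
  [0,0,0,0,0.025],
  [0,0,0,0,0.015],
  [0,0,0,0,0.01],
  [0,0,0,0,0.01],
], newtons=60)

```text
time: 4.6
position: [458.3, 298.2, 239.8]
eef_rot: [3.141, -0.001, 1.551]
contact_force: [0.2, 0.1, 1.5]
gripper_width: 19.1
```

Call:
drive_tool([
  [0,0,0,0,0.01],
  [0,0,0,0,0.01],
  [0,0,0,0,0.01],
])

```text
time: 4.9
position: [458.3, 298.3, 239.8]
eef_rot: [3.141, -0.001, 1.551]
contact_force: [-0.0, 0.0, 6.2]
gripper_width: 19.7
```

Call:
drive_tool([
  [0,0,0.005,0,0.01],
  [0,0,0.015,0,0.01],
  [0,0,0.035,0,0.01],
  [0,0,0.055,0,0.01],
  [0,0,0.07,0,0.01],
])

```text
time: 5.4
position: [457.9, 297.9, 310.8]
eef_rot: [3.141, -0.0, 1.551]
contact_force: [0.5, -0.5, -3.2]
gripper_width: 19.2
```

Call:
drive_tool([
  [0,0,0,0,0.01],
  [0,0,0,0,0.01],
])

```text
time: 5.6
position: [457.8, 297.8, 309.2]
eef_rot: [3.142, 0.0, 1.551]
contact_force: [-0.3, -0.0, -2.8]
gripper_width: 19.3
```

```bash
python3 - <<'E'
from h import *
s=ctrl.state();print(s['time'],s['position'],s['eef_rot'],s['contact_force'])
im=vision.read_camera('side');crop(im,170,80,200,150,4,'pics/d4.png')
E
```

```text
5.6 [457.79364172 297.75239029 309.18030964] [3.14157349e+00 1.51361630e-04 1.55074959e+00] [-0.29879792 -0.00343147 -2.77896241]
```

View pics/d4.png

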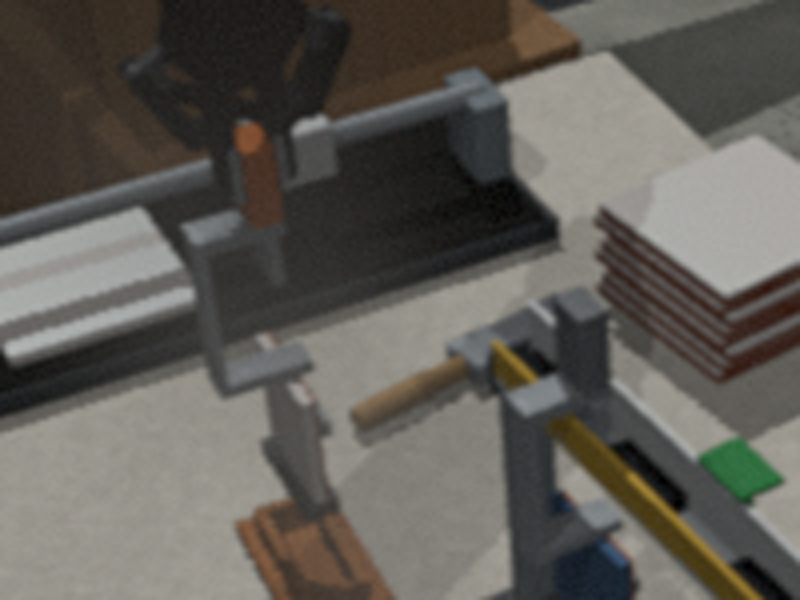

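Call:
drive_tool([
  [0,-0.02,0,0.02,0.01],
  [0,-0.05,0,0.04,0.01],
  [0,-0.09,0,0.06,0.01],
  [0,-0.13,0,0.08,0.01],
  [0.003,-0.17,0,0.095,0.01],
])

```text
time: 6.15
position: [460.0, 126.4, 308.2]
eef_rot: [-3.14, 0.001, 1.647]
contact_force: [0.7, -0.5, -2.3]
gripper_width: 19.3
```

Call:
drive_tool([
  [0.003,-0.04,0,0,0.01],
  [0.006,-0.08,0,0,0.01],
  [0.01,-0.12,0,0,0.01],
  [0.013,-0.139,0,0,0.01],
  [0.013,-0.139,0,0,0.01],
])

```text
time: 6.65
position: [473.6, -14.3, 308.4]
eef_rot: [-3.14, 0.001, 1.641]
contact_force: [-0.5, 0.7, -3.9]
gripper_width: 19.3
```

Call:
drive_tool([
  [0,0,0,0,0.01],
  [0,0,0,0,0.01],
])

```text
time: 6.85
position: [473.7, -9.9, 308.8]
eef_rot: [-3.141, -0.0, 1.647]
contact_force: [-0.8, 0.1, -3.0]
gripper_width: 19.5
```

```bash
python3 - <<'E'
from h import *
s=ctrl.state();print(s['time'],s['position'],s['eef_rot'],s['contact_force'])
im=vision.read_camera('side');cv2.imwrite('pics/d5f.png',im[:,:,::-1]);crop(im,230,110,200,150,4,'pics/d5.png')
im=vision.read_camera('scene');crop(im,190,120,267,200,3,'pics/s5.png')
E
```

```text
6.85 [473.70780758  -9.93718666 308.79736781] [-3.14062381e+00 -3.94662856e-04  1.64729469e+00] [-0.7535641   0.11534965 -2.97053773]
```

View pics/d5.png

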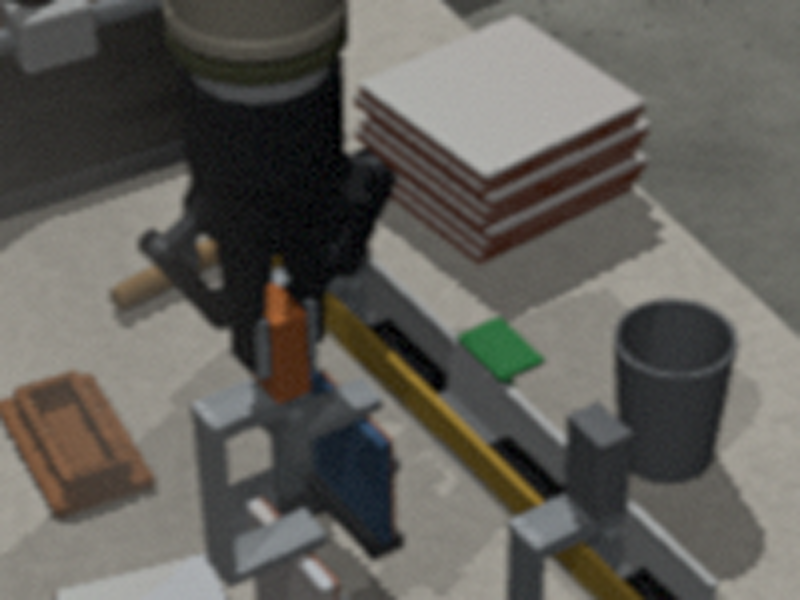

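View pics/s5.png

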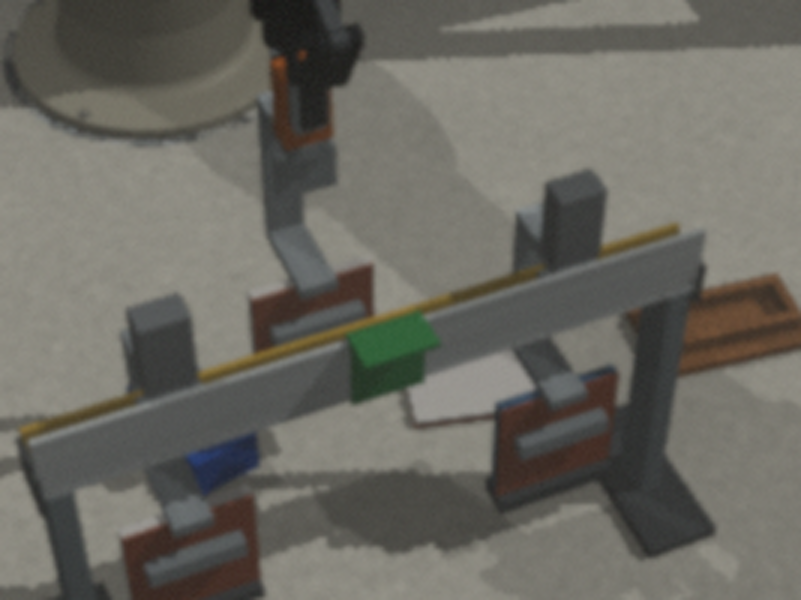

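Call:
drive_tool([
  [0.015,0.001,0,0,0.01],
  [0.04,0.003,0,0,0.01],
  [0.065,0.005,0,0,0.01],
  [0.065,0.005,0,0,0.01],
  [0.065,0.005,0,0,0.01],
])

```text
time: 7.45
position: [539.5, -5.4, 308.7]
eef_rot: [-3.141, -0.0, 1.647]
contact_force: [-0.5, -0.6, -3.6]
gripper_width: 19.4
```

```bash
cat >> h.py <<'E'
def overlay(n,im,P,x,y,w,h,s,f,col=(255,0,255)):
    c=cam(n); I=cv2.resize(im[y:y+h,x:x+w,::-1],None,fx=s,fy=s,interpolation=cv2.INTER_CUBIC)
    for p in proj(c,P): cv2.circle(I,(int((p[0]-x+.5)*s),int((p[1]-y+.5)*s)),2,col,-1)
    cv2.imwrite(f,I)
def carrier_pts(pos,yaw):
    L=[[x,y,z] for x in(-10,10) for y in(-15,15) for z in(205,257)]+[[x,y,165] for x in(-4,4) for y in(-18,18)]
    L+=[[x,y,z] for x in(-45,-39) for y in (-12,12) for z in(92,205)]+[[16,y,100] for y in(-12,12)]+[[x,y,0] for x in(-12,12) for y in(-40,40)]
    return np.array(L)@R.from_euler('z',yaw).as_matrix().T+pos
def rail_pts(st,yaw):
    L=[[x,y,z] for y in(-200,-30,30,200) for x,z in((-15,22),(-11,22),(11,40),(15,40))]+[[39,y,46] for y in(-22,22)]+[[-15,y,22] for y in range(-200,201,50)]
    return np.array(L)@R.from_euler('z',yaw).as_matrix().T+st
E
python3 - <<'E'
from h import *
s=ctrl.state();print(s['time'],s['position'],s['eef_rot'],s['contact_force'])
t=s['position'];P=np.vstack([carrier_pts([t[0],t[1],t[2]-239.8+8],s['eef_rot'][2]-np.pi/2),rail_pts([583.5,-2.5,200],.075)])
for n,b in(('side',(250,130,200,150)),('scene',(210,140,200,150))):
    im=vision.read_camera(n);overlay(n,im,P,*b,4,f'pics/o6{n}.png')
E
```

```text
7.45 [539.49702977  -5.3947032  308.72402351] [-3.14070001e+00 -1.18963526e-04  1.64670825e+00] [-0.54649161 -0.58261632 -3.63302882]
```

View pics/o6side.png

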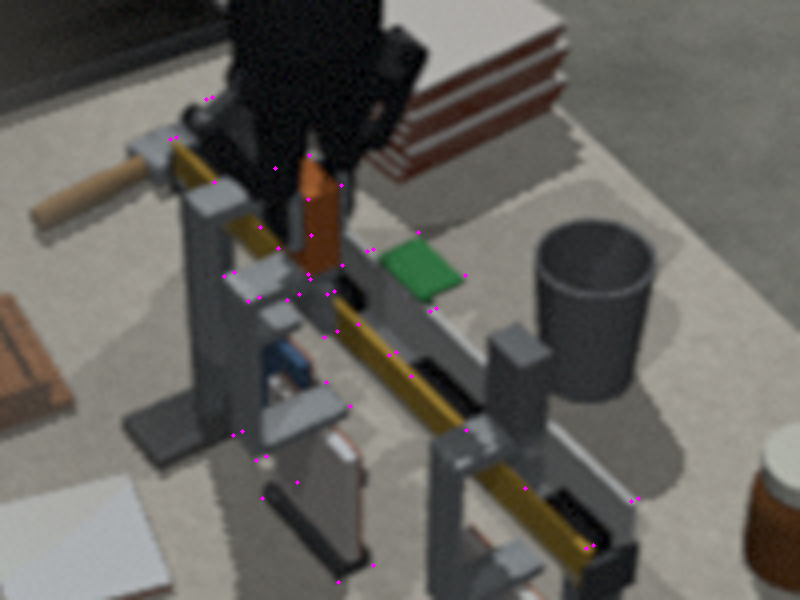

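View pics/o6scene.png

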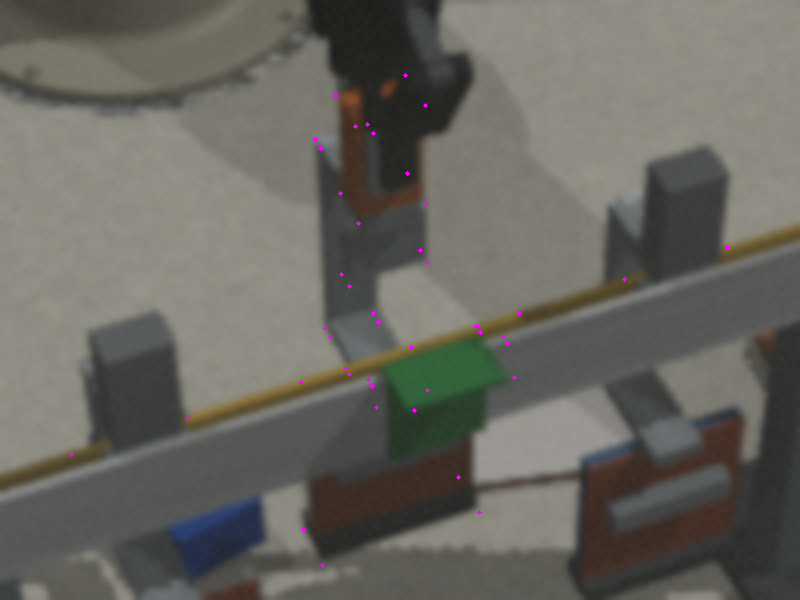

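The overlay agrees with both the carrier and the rail to within about 2–4 mm. The tongue is above the lip, the arm is below the rail, and the carrier faces the clip. I'll finish the approach over the channel.

Call:
drive_tool([
  [0.015,0,0,0,0.01],
  [0.03,0.001,0,0,0.01],
  [0.044,0.001,0,0,0.01],
  [0.044,0.001,0,0,0.01],
  [0.044,0.001,0,0,0.01],
])

```text
time: 8.05
position: [582.5, -5.1, 309.0]
eef_rot: [-3.141, 0.0, 1.646]
contact_force: [-0.5, -0.3, -2.1]
gripper_width: 19.3
```

```bash
python3 - <<'E'
from h import *
s=ctrl.state();print(s['time'],s['position'],s['eef_rot'],s['contact_force'])
for n,b in(('side',(270,120,160,120)),('scene',(240,150,160,120))):
    im=vision.read_camera(n);crop(im,*b,5,f'pics/o7{n}.png')
E
```

```text
8.05 [582.49906647  -5.0560995  309.02581686] [-3.14061511e+00  7.31330147e-05  1.64580361e+00] [-0.51748204 -0.26180875 -2.08382483]
```

View pics/o7side.png

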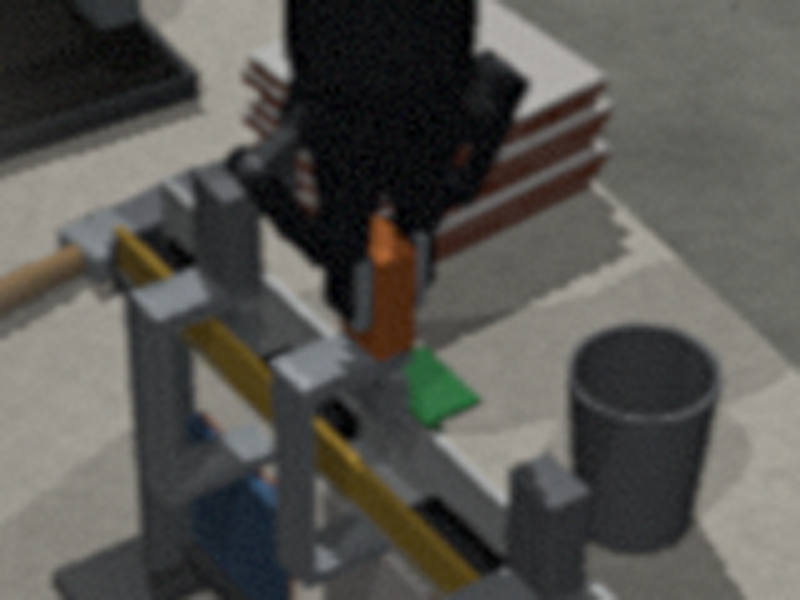

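View pics/o7scene.png

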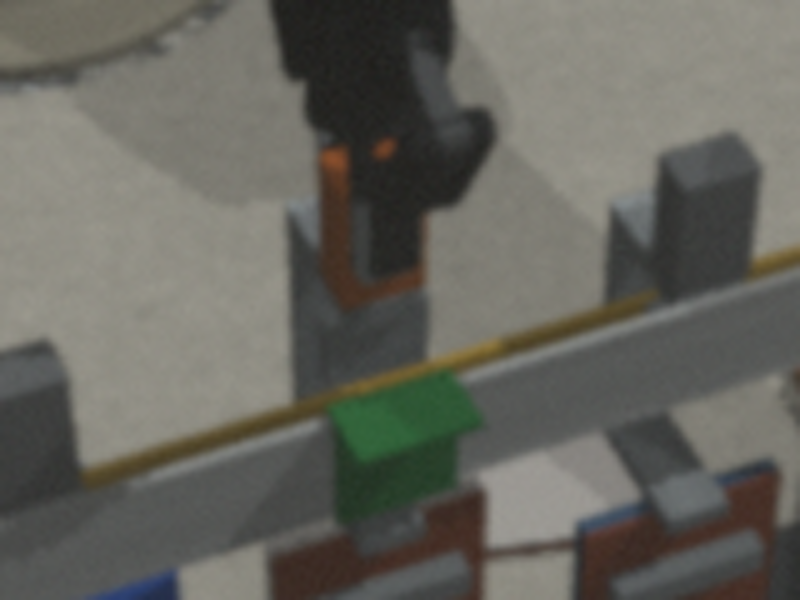

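Call:
drive_tool([
  [0.001,0,-0.006,0,0.01],
  [0.001,0,-0.013,0,0.01],
  [0.001,0,-0.02,0,0.01],
  [0.001,0,-0.02,0,0.01],
  [0.001,0,-0.02,0,0.01],
])

```text
time: 8.65
position: [583.9, -5.0, 288.9]
eef_rot: [-3.141, 0.0, 1.646]
contact_force: [-0.1, -0.6, -2.4]
gripper_width: 19.6
```

Call:
drive_tool([
  [0,0,-0.005,0,0.01],
  [0,0,-0.01,0,0.01],
  [0,0,-0.015,0,0.01],
  [0,0,-0.015,0,0.01],
  [0,0,-0.015,0,0.01],
])

```text
time: 9.15
position: [583.9, -5.0, 273.9]
eef_rot: [-3.141, 0.0, 1.646]
contact_force: [-0.4, -0.2, -3.0]
gripper_width: 19.4
```

Tongue at an estimated +7 mm, no side forces. Creeping down now.

Call:
drive_tool([
  [0,0,-0.002,0,0.01],
  [0,0,-0.004,0,0.01],
  [0,0,-0.005,0,0.01],
  [0,0,-0.005,0,0.01],
])

```text
time: 9.55
position: [583.9, -5.0, 269.0]
eef_rot: [-3.141, 0.0, 1.646]
contact_force: [-0.8, 1.1, -3.4]
gripper_width: 19.4
```

Call:
drive_tool([
  [0,0,-0.001,0,0.01],
  [0,0,-0.002,0,0.01],
  [0,0,-0.002,0,0.01],
  [0,0,-0.002,0,0.01],
])

```text
time: 9.95
position: [583.8, -5.0, 267.1]
eef_rot: [-3.141, 0.0, 1.646]
contact_force: [-1.4, -0.6, -3.7]
gripper_width: 19.4
```

Call:
drive_tool([
  [0,0,-0.001,0,0.01],
  [0,0,-0.001,0,0.01],
  [0,0,-0.001,0,0.01],
])

```text
time: 10.25
position: [583.9, -5.1, 266.8]
eef_rot: [3.141, 0.0, 1.646]
contact_force: [-4.3, -0.2, 5.0]
gripper_width: 19.3
```

Call:
drive_tool([
  [0,0,-0.001,0,0.01],
  [0,0,-0.001,0,0.01],
  [0,0,-0.001,0,0.01],
])

```text
time: 10.55
position: [583.9, -5.0, 266.7]
eef_rot: [3.141, 0.0, 1.646]
contact_force: [-7.7, -0.2, 15.3]
gripper_width: 18.9
```

```bash
python3 - <<'E'
from h import *
s=ctrl.state();print(s['time'],s['position'],s['eef_rot'],s['contact_force'],s['torque'])
for n,b in(('side',(290,140,160,120)),('scene',(240,150,160,120))):
    im=vision.read_camera(n);crop(im,*b,5,f'pics/o8{n}.png')
E
```

```text
10.55 [583.93442222  -5.03942636 266.71372329] [3.14081549e+00 1.42125891e-04 1.64564635e+00] [-7.70811307 -0.21794985 15.28939009] [-0.09841862  1.94248231  0.07907358]
```

View pics/o8side.png

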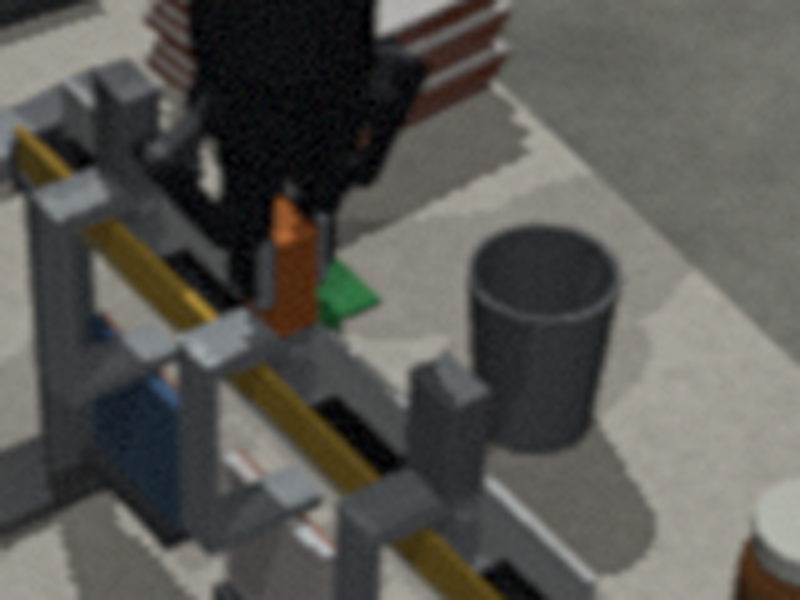

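View pics/o8scene.png

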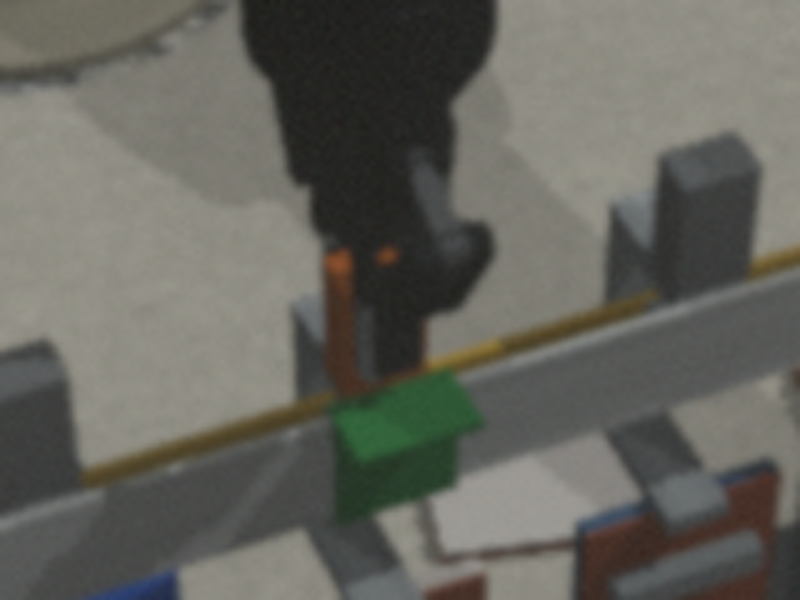

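Contact came at TCP z = 266.8. That puts the tongue tip at 200.0, the channel floor height. I'll unload and release gently.

Call:
drive_tool([
  [0,0,0.001,0,0.01],
  [0,0,0.0015,0,0.01],
  [0,0,0.0015,0,0.01],
], newtons=20)

```text
time: 10.95
position: [583.9, -5.1, 266.8]
eef_rot: [-3.141, 0.0, 1.646]
contact_force: [-4.1, -0.2, 1.9]
gripper_width: 19.2
```

Call:
drive_tool([
  [0,0,0,0,0.021],
  [0,0,0,0,0.024],
  [0,0,0,0,0.028],
  [0,0,0,0,0.034],
  [0,0,0,0,0.04],
])

```text
time: 11.45
position: [584.3, -5.0, 266.8]
eef_rot: [3.141, 0.0, 1.646]
contact_force: [0.8, 0.6, 0.2]
gripper_width: 39.9
```

```bash
python3 - <<'E'
from h import *
s=ctrl.state();print(s['time'],s['position'],s['contact_force'])
for n,b in(('side',(290,140,160,120)),('wrist',(160,180,320,240))):
    im=vision.read_camera(n);crop(im,*b,5 if n=='side' else 2.5,f'pics/o9{n}.png')
E
```

```text
11.45 [584.30088911  -4.96950215 266.83384761] [0.79520144 0.62073076 0.20260695]
```

View pics/o9side.png

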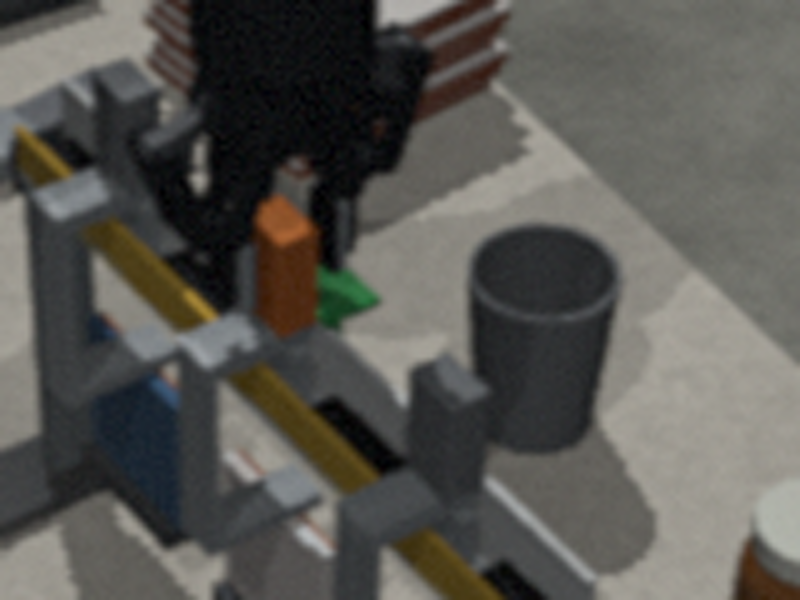

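View pics/o9wrist.png

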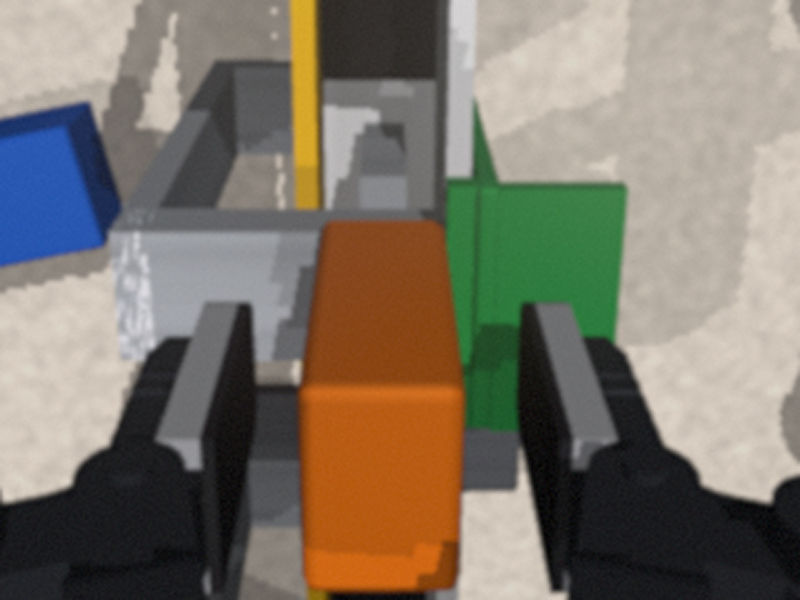

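The carrier is seated and plumb, the tongue is mid-channel and both fingers are clear. I'll rise straight up.

Call:
drive_tool([
  [0,0,0,0,0.05],
  [0,0,0.01,0,0.05],
  [0,0,0.04,0,0.05],
  [0,0,0.08,0,0.06],
  [0,0,0.12,0,0.07],
])

```text
time: 12.05
position: [583.7, -5.0, 388.7]
eef_rot: [-3.141, -0.0, 1.646]
contact_force: [0.4, 0.3, 0.7]
gripper_width: 69.9
```

Call:
drive_tool([
  [-0.02,-0.03,0.03,0,0.0854],
  [-0.035,-0.075,0.03,-0.1,0.0854],
  [-0.05,-0.12,0.03,-0.2,0.0854],
  [-0.07,-0.165,0.0,-0.3,0.0854],
  [-0.09,-0.205,0.0,-0.4,0.0854],
])

```text
time: 12.55
position: [493.3, -209.4, 385.9]
eef_rot: [-3.14, -0.0, 1.243]
contact_force: [1.6, -0.8, -0.9]
gripper_width: 85.2
```

Call:
drive_tool([
  [-0.005,-0.03,0,0.148,0.0854],
  [-0.01,-0.06,0,0.296,0.0854],
  [-0.015,-0.09,0,0.444,0.0854],
  [-0.02,-0.12,0,0.592,0.0854],
  [-0.021,-0.134,0,0.742,0.0854],
])

```text
time: 13.05
position: [472.4, -345.8, 387.7]
eef_rot: [-3.141, 0.001, 1.991]
contact_force: [-0.1, -0.0, -0.3]
gripper_width: 85.3
```

Call:
drive_tool([
  [0,0,0,0.148,0.0854],
  [0,0,0,0.296,0.0854],
  [0,0,0,0.444,0.0854],
  [0,0,0,0.592,0.0854],
  [0,0,-0.03,0.742,0.0854],
])

```text
time: 13.55
position: [475.3, -343.7, 360.7]
eef_rot: [-3.14, 0.008, 2.736]
contact_force: [0.7, -0.5, -0.7]
gripper_width: 85.1
```

Call:
drive_tool([
  [0,0,-0.04,0,0.0854],
  [0,0,-0.08,0,0.0854],
  [0,0,-0.1,0,0.0854],
  [0,0,-0.1,0,0.0854],
])

```text
time: 13.95
position: [472.4, -342.1, 254.8]
eef_rot: [3.141, -0.005, 2.73]
contact_force: [-0.4, 0.7, 0.0]
gripper_width: 85.7
```

```bash
python3 - <<'E'
from h import *
c=cam('wrist');s=ctrl.state();print(s['time'],s['position'],s['eef_rot'],s['q'],c[1])
im=vision.read_camera('wrist');cv2.imwrite('pics/w10.png',im[:,:,::-1])
im=vision.read_camera('scene');cv2.imwrite('pics/s10.png',im[:,:,::-1])
E
```

```text
13.95 [ 472.43158324 -342.0832036   254.79391454] [ 3.14094254 -0.0045787   2.72986416] [ 0.62662606  0.41983723 -0.13573799  1.90881324  0.07502614  0.82240175
  1.61025768] [ 396.24511357 -310.03435669  387.06970621]
```

View pics/w10.png

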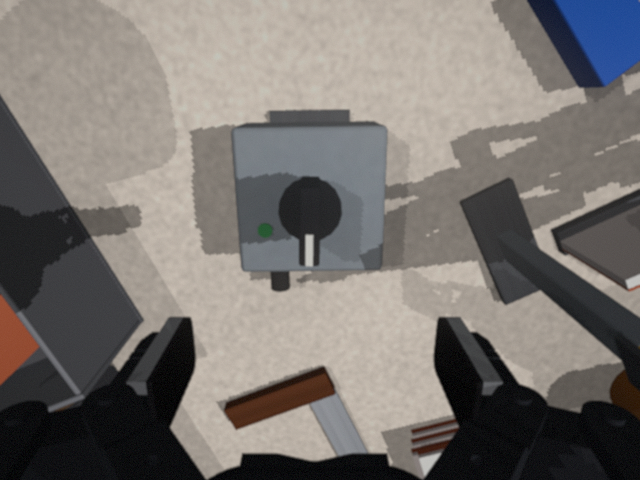

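View pics/s10.png

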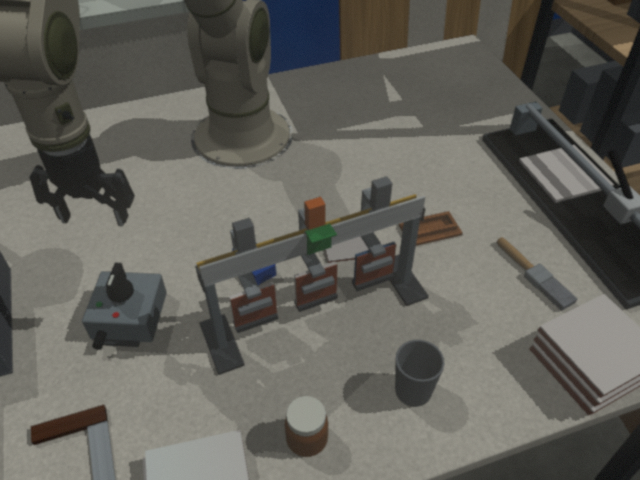

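```bash
python3 - <<'E'
from h import *
np.set_printoptions(precision=1,suppress=True)
im=cv2.imread('pics/w10.png')[:,:,::-1]; crop(im,255,160,110,120,5,'pics/w10c.png')
c=cam('wrist')
for p in((310,265),(310,178)): print(onz(c,p,126))
print(onz(c,(265,230),60)); print(proj(c,[472.5,-344,126]))
E
```

```text
[ 497.9 -357.6  126. ]
[ 443.4 -333.6  126. ]
[ 479.7 -390.8   60. ]
[[313.4 224.5]]
```

View pics/w10c.png

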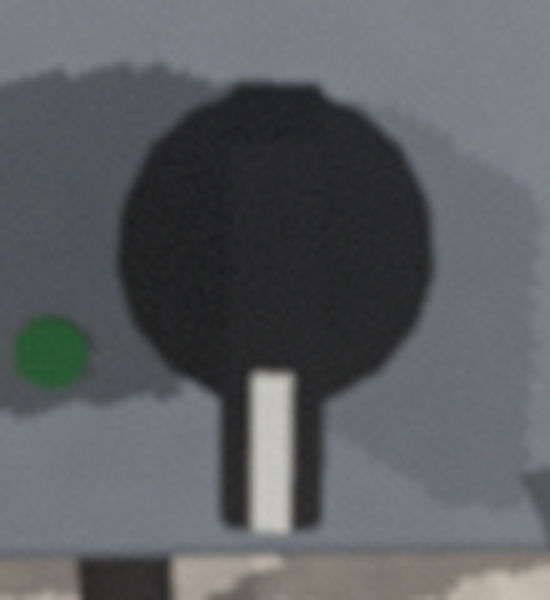

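Call:
drive_tool([
  [-0.001,-0.002,-0.03,0,0.07],
  [-0.001,-0.002,-0.07,0,0.06],
  [-0.001,-0.002,-0.1,0,0.06],
  [-0.001,-0.002,-0.12,0,0.06],
  [-0.001,-0.002,-0.12,0,0.06],
])

```text
time: 14.55
position: [472.6, -344.7, 136.3]
eef_rot: [3.141, -0.001, 2.73]
contact_force: [0.5, -0.0, -0.2]
gripper_width: 59.8
```

```bash
python3 - <<'E'
from h import *
c=cam('wrist');s=ctrl.state();print(s['time'],s['position'],s['eef_rot'])
im=vision.read_camera('wrist');cv2.imwrite('pics/w11.png',im[:,:,::-1])
E
```

```text
14.55 [ 472.64195421 -344.65557547  136.33954586] [ 3.14143301e+00 -1.36696637e-03  2.72994891e+00]
```

View pics/w11.png

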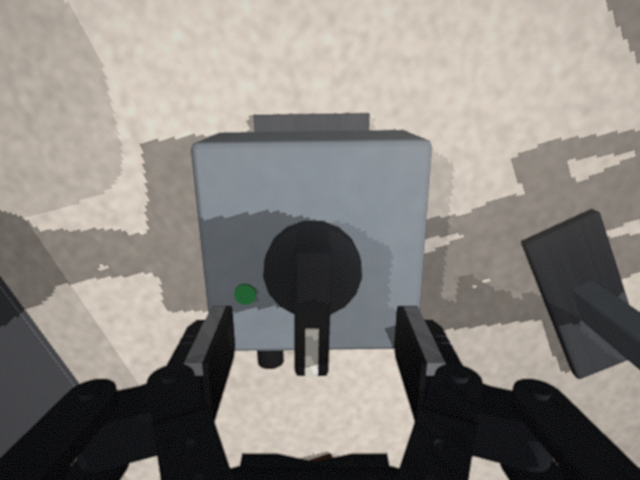

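The bar (col 312) is between the fingers (centre 315) and parallel to the pads. I'll descend 30 mm and grip.

Call:
drive_tool([
  [0,-0.001,-0.015,0,0.06],
  [0,-0.001,-0.03,0,0.06],
  [0,-0.001,-0.03,0,0.06],
  [0,-0.001,-0.03,0,0.06],
])

```text
time: 15.0
position: [473.5, -346.3, 108.7]
eef_rot: [-3.141, 0.002, 2.73]
contact_force: [0.3, -0.8, 0.5]
gripper_width: 60.0
```

Call:
drive_tool([
  [0,0,0,0,0.03],
  [0,0,0,0,0.018],
  [0,0,0,0,0.005],
  [0,0,0,0,0.005],
  [0,0,0,0,0.005],
], newtons=70)

```text
time: 15.5
position: [472.9, -345.9, 107.7]
eef_rot: [-3.141, 0.001, 2.73]
contact_force: [-0.7, 0.9, 7.4]
gripper_width: 12.9
```

Call:
drive_tool([
  [0,0,0,0,0.005],
  [0,0,0,0,0.005],
  [0,0,0,0,0.005],
])

```text
time: 15.8
position: [472.9, -345.9, 107.6]
eef_rot: [-3.141, 0.001, 2.73]
contact_force: [-0.5, 1.2, 7.0]
gripper_width: 12.9
```

Gripped. Pulling up 12 mm.

Call:
drive_tool([
  [0,0,0.004,0,0.005],
  [0,0,0.008,0,0.005],
  [0,0,0.012,0,0.005],
  [0,0,0.012,0,0.005],
  [0,0,0.012,0,0.005],
])

```text
time: 16.3
position: [472.8, -345.8, 118.8]
eef_rot: [3.142, 0.0, 2.73]
contact_force: [2.5, -2.6, -8.1]
gripper_width: 13.1
```

Call:
drive_tool([
  [0,0,0.001,-0.13,0.005],
  [0,0,0.001,-0.26,0.005],
  [0,0,0.001,-0.39,0.005],
  [0,0,0.001,-0.52,0.005],
  [0,0,0.001,-0.65,0.005],
])

```text
time: 16.8
position: [472.3, -346.3, 119.7]
eef_rot: [-3.141, 0.0, 2.074]
contact_force: [1.4, -3.8, -7.9]
gripper_width: 13.0
```

Call:
drive_tool([
  [0,0,0,-0.13,0.005],
  [0,0,0,-0.26,0.005],
  [0,0,0,-0.36,0.005],
  [0,0,0,-0.36,0.005],
])

```text
time: 17.2
position: [472.0, -346.4, 119.6]
eef_rot: [-3.14, 0.001, 1.717]
contact_force: [0.0, -4.5, -8.0]
gripper_width: 13.0
```

```bash
python3 - <<'E'
from h import *
s=ctrl.state();print(s['time'],s['position'],s['eef_rot'],s['contact_force'],s['torque'])
for n,b in(('side',(320,320,160,120)),('wrist',(160,180,320,240))):
    im=vision.read_camera(n);crop(im,*b,5 if n=='side' else 2.5,f'pics/k1{n}.png')
E
```

```text
17.2 [ 471.95431813 -346.37474533  119.55969158] [-3.14030095e+00  7.75160310e-04  1.71707797e+00] [ 0.03576242 -4.46414824 -7.97529549] [-1.17277024  0.124576   -0.008373  ]
```

View pics/k1side.png

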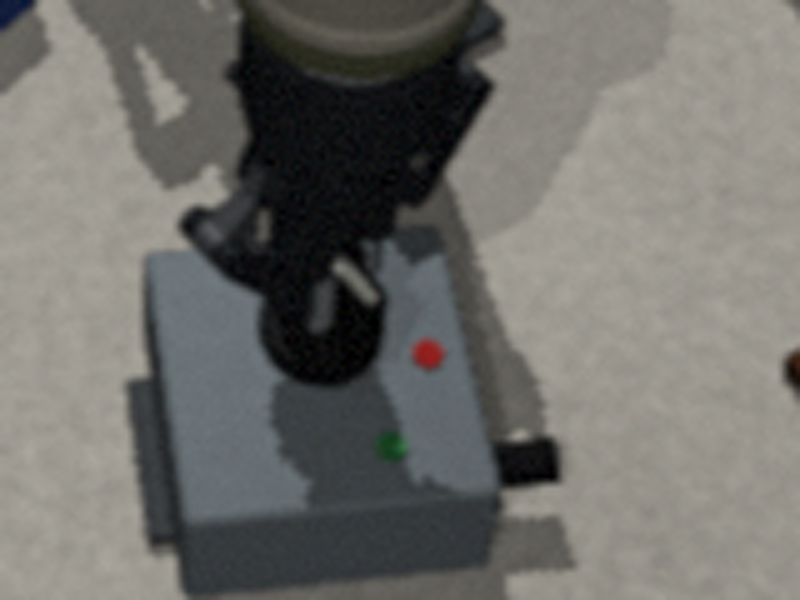

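View pics/k1wrist.png

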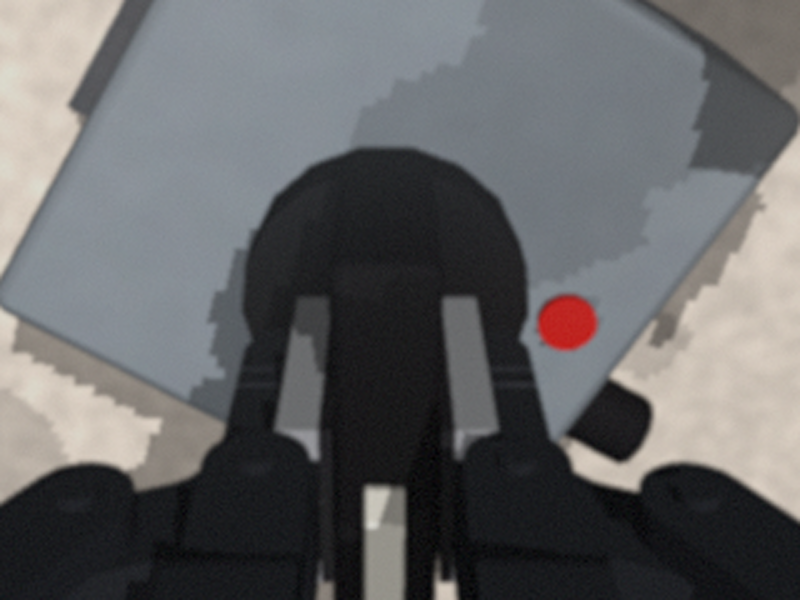

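The knob follows the tool: it has turned about 1.01 rad with the torque near zero, so it's in the drop zone. I'll lower it and release.

Call:
drive_tool([
  [0,0,-0.004,-0.01,0.005],
  [0,0,-0.008,-0.01,0.005],
  [0,0,-0.012,-0.01,0.005],
  [0,0,-0.013,-0.01,0.005],
  [0,0,-0.013,-0.01,0.005],
])

```text
time: 17.8
position: [472.0, -346.5, 107.7]
eef_rot: [-3.142, 0.0, 1.71]
contact_force: [-3.0, -3.6, 5.7]
gripper_width: 13.1
```

Call:
drive_tool([
  [0,0,0,0,0.016],
  [0,0,0,0,0.022],
  [0,0,0,0,0.035],
  [0,0,0,0,0.045],
  [0,0,0,0,0.05],
])

```text
time: 18.3
position: [472.7, -345.5, 106.8]
eef_rot: [-3.142, -0.0, 1.71]
contact_force: [0.3, -0.2, -0.4]
gripper_width: 50.1
```

Call:
drive_tool([
  [0,0,0.01,0,0.06],
  [0,0,0.04,0,0.06],
  [0,0,0.08,0,0.06],
  [0,0,0.12,0,0.06],
  [0,0,0.15,0,0.06],
])

```text
time: 18.8
position: [472.7, -346.0, 260.1]
eef_rot: [3.14, 0.001, 1.71]
contact_force: [1.3, -0.4, -0.4]
gripper_width: 59.6
```

```bash
python3 - <<'E'
from h import *
c=cam('wrist');s=ctrl.state();print(s['time'],s['position'],s['eef_rot'],s['contact_force'])
im=vision.read_camera('wrist');cv2.imwrite('pics/k2w.png',im[:,:,::-1])
a=vision.read_camera('side');cv2.imwrite('pics/k2d.png',a[:,:,::-1])
b=vision.read_camera('scene');cv2.imwrite('pics/k2s.png',b[:,:,::-1])
crop(a,320,320,160,120,5,'pics/k2dc.png')
crop(b,190,160,240,180,3.3,'pics/k2sc.png');crop(b,60,230,120,120,5,'pics/k2se.png')
E
```

```text
18.8 [ 472.74280079 -346.0461909   260.0751741 ] [3.13990606e+00 1.43412665e-03 1.70959637e+00] [ 1.32568377 -0.43453715 -0.35699445]
```

View pics/k2w.png

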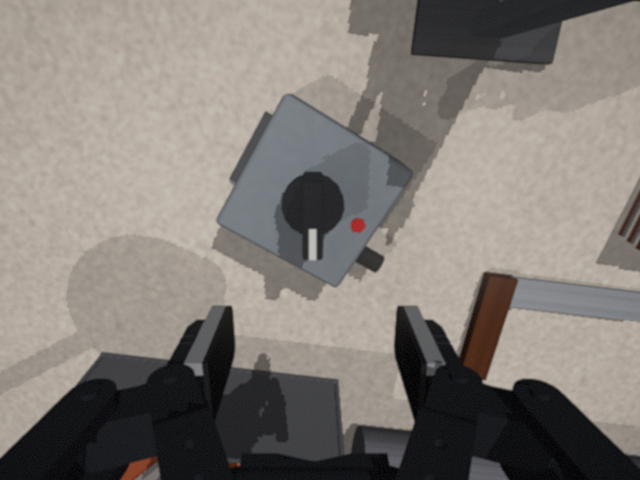

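View pics/k2dc.png

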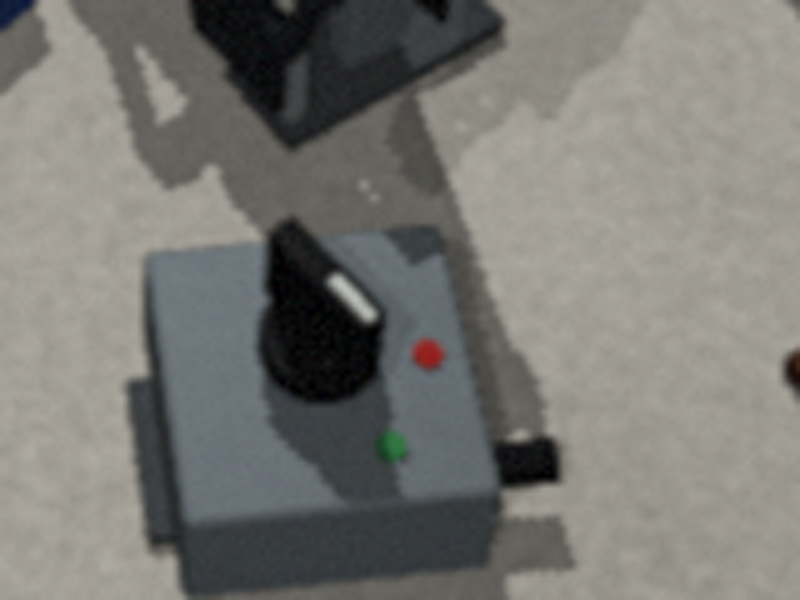

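View pics/k2sc.png

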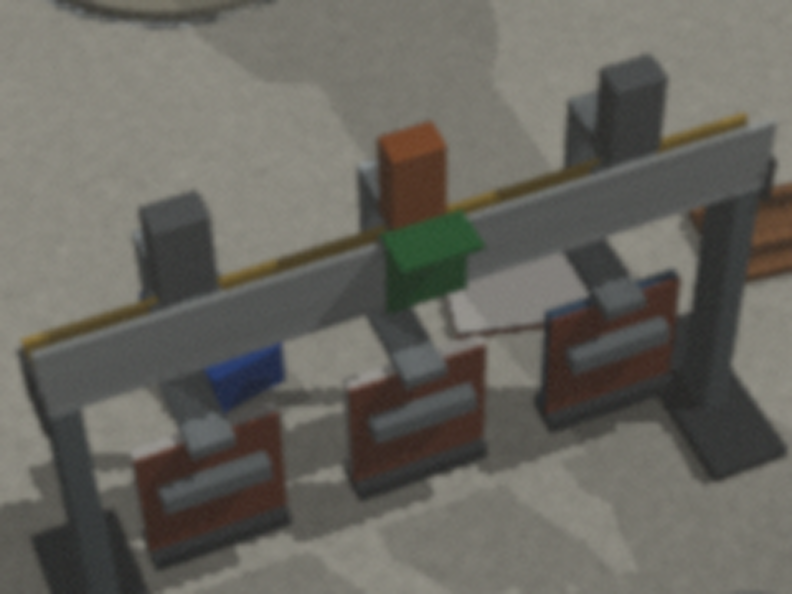

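View pics/k2se.png

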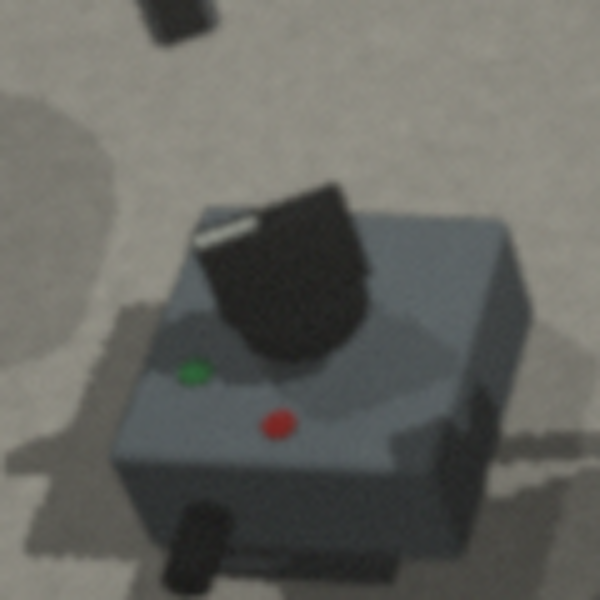

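The knob reads about 1.02 rad. Its disc's lower edge is on the same rows as before the move (scene 302, side 400), so it's fully down. All three carriers hang level and the robot is clear, so I'm handing in.

```bash
python3 - <<'E'
from cell import close_job, ctrl
print(ctrl.state()['contact_force']); print(close_job())
E
```

```text
[ 0.26617656 -0.03057222 -0.91467228]
the job is handed in; nothing more can be done
None
```

I hung the orange carrier at the green-clip station, turned the knob to the green position, and handed the job in at about 19 s of the 58 s allowed. The hand-in gave no verdict, so the results below rest on my own last checks.

- **Carrier:** I lifted it from the cradle and brought it over the lip from the robot's side. It touched down where the tongue tip works out to be at channel-floor height (200 mm). I let it go there gently. The last pictures show the tongue mid-channel and the carrier plumb, like its two neighbours.
- **Other carriers:** both still hang where they were in the last scene picture.
- **Knob:** I pulled it up about 12 mm, turned it about 1.02 rad clockwise, lowered it and let it go. The stripe is at that angle in the wrist picture. The disc's lower edge is on the same image rows as at the start, so the knob is fully down.
- **Robot:** it ended clear of everything, about 150 mm above the knob, with contact force near zero.

- **Camera disagreement:** the cameras differed by up to about 8 mm on the station's position along the rail; I used a value in between, well inside the 16 mm allowed.
- **Side force at touchdown:** there was also a brief sideways force of about 8 N, with 15 N downward load, while the hook rested on the floor before release. I eased the arm up before letting go, and the force fell below 1 N once the fingers opened.

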